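# Two check kits on a stacking tray carrier in the drying room

### The job

Make up two kits in the two aluminium trays and finish with them stacked: the tray with the four corner posts carries the amber jar with the blue lid on its round black mat and the brass weight on its square blue mat, and the tray with the green handle carries the green jar with the green lid on its round black mat and the white data logger on its square blue mat. The handle tray must sit level on the post tray, fully down on all four posts with the orange pins up through its corner holes (either way round). Stand each thing upright (the logger flat) and centred on its mat, let go of everything, and leave the red-lidded jar, the scale and the scoop where they are.

Things in the scene. Friction and masses are not known exactly. Their poses are not given: they have to be found in the camera images.
- post_tray: Lower aluminium tray, loose, 1.6 kg, in mm: 140 (x) by 210 (y), floor top at z = 6, rim top z = 20. Origin: centre of underside. On its floor: round black mat (54) at x 0, y +46; square blue mat (56) at x 0, y -46. At x +-54, y +-89 stand dark posts, 22 across, up to z = 66, each with an orange pin, 13 across, tapering to 5 at its tip at z = 81. Free height above the floor, once stacked: 60.
- handle_tray: Upper aluminium tray, loose, 0.45 kg, in mm: 140 (x) by 210 (y), floor top at z = 6, rim top z = 20. Origin: centre of underside. On its floor: round black mat (54) at x 0, y +46; square blue mat (56) at x 0, y -46. 18 mm holes at x +-54, y +-89 for the pins; seated, its origin is 66 above the post tray's. Green handle bar along x over y = 0: 100 long, 12 wide, z 50 to 66, uprights at x +-44.
- amber_jar: Amber glass jar with a blue lid, 40 mm diameter (lid included), 50 mm tall, about 80 g. Origin: centre of its underside, z up along its axis.
- green_jar: Green glass jar with a green lid, 40 mm diameter (lid included), 50 mm tall, about 80 g. Origin: centre of its underside, z up along its axis.
- weight: Brass check weight: cylinder of 34 mm diameter up to z = 30 mm, above it a knob of 22 mm diameter up to z = 45 mm; about 200 g. Origin: centre of its underside, z up.
- logger: White box-shaped data logger with a dark screen on top, 50 mm along its x, 34 mm along its y, 22 mm tall, about 60 g. Origin: centre of its underside, z up.
- red_jar: Clear glass jar with a red lid, belongs to neither kit, to be left alone; 40 mm diameter (lid included), 50 mm tall, about 80 g. Origin: centre of its underside, z up along its axis.
- scale: Yellow bench scale with a steel pan, 200 mm along its x, 150 mm along its y, 46 mm tall, to be left alone. Origin: centre of its underside.
- scoop: Steel hand scoop with a black handle, lying along its x, 190 mm long, 60 mm wide, 26 mm tall, to be left alone. Origin on its underside between blade and handle (the blade reaches to x = +95 mm, the handle to x = -95 mm).
Things that resemble listed ones, but are neither listed nor needed, are in the scene too. Of the things that look like the weight, take the one that is farthest from the robot's base at the start.

How it is judged:
By the outcome, as a careful person would: the job done as asked, in the order asked, and still so for the second after the job is handed in, with the robot touching nothing.
It also fails if it takes over 128 s, if anything falls off the work surface, if the arm or the gripper's body presses on something with over 40 N, if the wrist force passes 120 N, or if a joint passes its speed limit or range.

### The arm

A 7-joint arm with a two-finger parallel gripper is mounted at the origin on the work surface. World frame = base frame: x ahead of the robot, y to its left, z up, the work surface at z = 0. Lengths are in m, angles in degrees, forces in N, time in s.
With the tool pointing down it reaches from about 0.425 to 0.875 m from the base axis. Payload 4.7 kg.
Tool frame: the origin (TCP) lies on the centre line of the jaws, within the pads' length; the fingertips stand 19 mm ahead of it and the grasp point (between the pads) is the TCP; z points along the fingers, y is the line along which they close (so a half turn about z gives the same grasp; the last joint's range is limited). The gripper opens to 87 mm and grips with 3 to 60 N. Pads are 19 mm wide; open, the fingers measure 117 mm over their backs; the gripper's body (75 mm by 190 mm) begins 51 mm behind the grasp point.
Start: joints at [67.844, 18.392, -4.016, 83.108, 1.295, 78.541, -3.26], TCP at [0.254, -0.599, 0.242] pointing down, gripper open.
Joint ranges: [-163.93, 163.93], [-17.29, 119.83], [-79.2, 71.16], [3.27, 140.29], [-89.18, 269.18], [5.43, 117.66], [-154.24, 154.24]. Speed limits (degrees/s): [147.25, 147.25, 180, 180, 180, 180, 180].

### API

Orientations are given as [roll, pitch, yaw] about the fixed x, y, z axes, in that order (R = Rz(yaw) Ry(pitch) Rx(roll)).
In Python, from cell import env, imaging gives the robot as it stands.
- The arm moves only by the shell command python3 -m crank 'ROWS' [OPENING] [FORCE]. ROWS is JSON, a list of rows, each an object of numbers: "x", "y", "z": the shift along the tool's x, y, z in m; "turn": the turn about the tool's z in rad. In form: [{"x": .., "y": .., "z": .., "turn": ..}, ...]. A call has 1 to 12 rows; each row is the pose to reach, as a shift and turn from the pose commanded when the call began, along the tool's axes at that moment; what a row does not reach only later rows make up. A row lasts 1/8 s, in which the tool goes at most 62.5 mm and 10.7 degrees, less where a joint would pass 70% of its speed; a pose out of reach is approached as far as the arm can. A call with a gripper value outside its range is refused whole. OPENING is the finger opening in m, from 0 to 0.087, set as the call begins (- or left out, the last holds). The fingers move at their own pace and stop on an object; FORCE is the grip in N (left out, the last holds). Time passes only in rows, so rows that repeat a pose let the fingers close. It gives the time, the measured TCP pose, the force, the opening and the grip force at its end, in the units of the state.
- env.get_obs(): the state, without advancing time (a new reading comes with each control period).
- imaging.read_camera(name): name is "side" or "top"; returns the picture (480x640x3 uint8, red, green, blue); there is no depth.
- imaging.get_calibration(name): a dict with "camera_matrix" (3x3 intrinsics, pixels), "k1" (the pictures are not rectified: a ray, as slopes to the right and down, at radius r is drawn at 1 + k1 r^2 times it, then the intrinsics apply), "position" and "attitude" of the camera in the world. Camera axes: x right, y up, looking along -z (the intrinsics and any distortion apply to the point x, -y, -z); pixel columns grow to the right and rows downward; lengths in m; the calibration is good to about 2 mm. A picture is of the moment at which its call begins. get_calibration takes no time and is no camera call.
- env.sign_off(): hands the job in; it is judged then, once.
The state is a dict: "time_s": time; "qpos": joint angles; "joint_velocities": joint speeds; "effort": joint torques, N m; "tool_pos": TCP position; "tool_rot": TCP orientation; "force": force on the tool from outside, world axes, zero at the start; "wrist_torque": the same for the moment, N m; "grip_width": finger opening in m; "grasp_force": force on a finger pad.
Only numpy, scipy, OpenCV 4.12 (cv2) and the standard library are available. Lean on these libraries where they do the work, as an engineer would, in place of code of your own. Each camera call takes 0.05 s, during which the arm holds its last target. There are 200 camera calls.

## Working session

There is one attempt and no reset: what is moved stays moved. The work goes in short steps, Python scripts to look and compute and a shell command to move; the robot and the scene stay as the last step left them, time stands still between calls to the robot, and variables do not carry over. Pictures are saved under pics/ and viewed, at most 14 in all, crops included, and the job is handed in when it is done.

```bash
mkdir -p pics; ls; python3 - <<'E'
from cell import env, imaging
import cv2
print(env.get_obs())
for n in("top","side"):
    print(n,imaging.get_calibration(n)); cv2.imwrite(f"pics/{n}0.png",imaging.read_camera(n)[:,:,::-1])
E
```

```text
pics
{'time_s': 0.0, 'qpos': array([67.84473454, 18.43806831, -4.01422981, 83.17559643,  1.29507136,
       78.54179093, -3.25952224]), 'joint_velocities': array([-3.72187805e-03,  6.50822288e-05,  1.50461247e-02,  3.85504055e-02,
        2.81962808e-02, -3.67165469e-03, -9.94537108e-02]), 'effort': array([-1.34168960e-03, -4.91291285e+01, -4.04707426e-01, -3.12528706e+01,
       -6.38995506e-02,  4.36739030e-02,  1.82643525e-04]), 'tool_pos': array([ 0.25332454, -0.59802908,  0.24046647]), 'tool_rot': array([-1.79889789e+02,  6.35124951e-03,  2.29642933e+01]), 'force': array([-0.09231696, -0.18223648, -0.31220792]), 'wrist_torque': array([0.04996911, 0.01218229, 0.04834476]), 'grasp_force': 0.0, 'grip_width': 0.08672907302119062}
top {'camera_matrix': array([[472.0626805 ,   0.        , 316.79516947],
       [  0.        , 472.0626805 , 241.89140817],
       [  0.        ,   0.        ,   1.        ]]), 'k1': -0.07259716845315674, 'position': array([ 0.42591542, -0.01834777,  1.14268167]), 'attitude': array([ 2.19955060e+00, -6.11171968e-02, -8.85662376e+01])}
side {'camera_matrix': array([[501.24289308,   0.        , 314.69247392],
       [  0.        , 501.24289308, 244.34443649],
       [  0.        ,   0.        ,   1.        ]]), 'k1': -0.14243724103614494, 'position': array([0.12024319, 0.97832269, 0.63066447]), 'attitude': array([ 6.02796575e+01,  5.26258316e-02, -1.59579239e+02])}
```

View pics/top0.png

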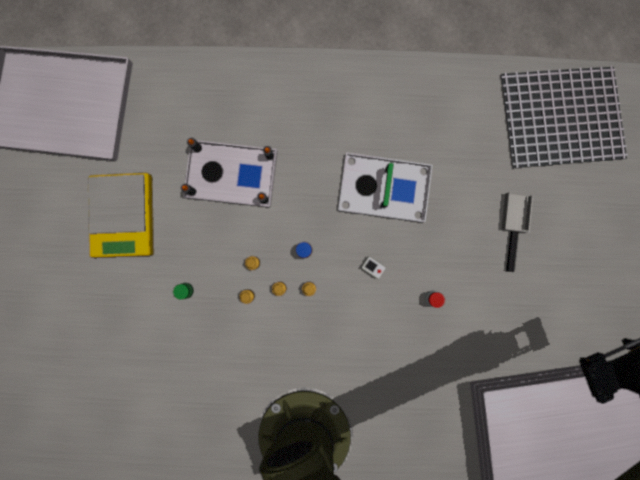

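View pics/side0.png

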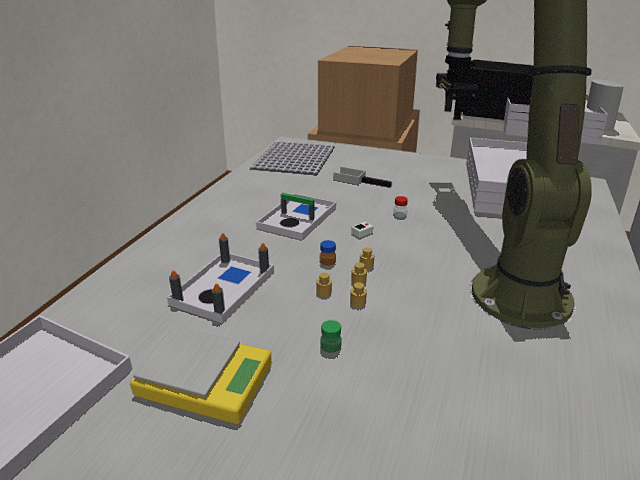

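```bash
cat > h.py <<'E'
from cell import env, imaging
import cv2, numpy as np, sys
from scipy.spatial.transform import Rotation as R
def cal(n):
    c=imaging.get_calibration(n); return c['camera_matrix'],c['k1'],c['position'],R.from_euler('xyz',c['attitude'],degrees=True).as_matrix()
def plane(n,px,z):
    K,k,p,M=cal(n); u=cv2.undistortPoints(np.array(px,float).reshape(-1,1,2),K,np.array([k,0,0,0.])).reshape(-1,2)
    d=np.c_[u[:,0],-u[:,1],-np.ones(len(u))]@M.T; return p+d*((z-p[2])/d[:,2])[:,None]
def proj(n,P):
    K,k,p,M=cal(n); q=(np.atleast_2d(P)-p)@M; q=np.c_[q[:,0],-q[:,1],-q[:,2]]
    return cv2.projectPoints(q,np.zeros(3),np.zeros(3),K,np.array([k,0,0,0.]))[0].reshape(-1,2)
RNG=dict(blue=((105,150,60),(130,255,255)),green=((50,120,40),(85,255,255)),brass=((12,110,70),(26,255,255)),black=((0,0,0),(180,255,45)),orange=((3,130,60),(14,255,255)),red=((172,150,60),(180,255,255)))
def blobs(im,col,amin=40):
    m=cv2.inRange(cv2.cvtColor(im,cv2.COLOR_RGB2HSV),*map(np.array,RNG[col]))
    out=[]
    for c in cv2.findContours(m,cv2.RETR_EXTERNAL,cv2.CHAIN_APPROX_NONE)[0]:
        M=cv2.moments(c)
        if M['m00']>=amin: out.append((M['m10']/M['m00'],M['m01']/M['m00'],M['m00'],cv2.minAreaRect(c)))
    return out
def go(x,y,z,yaw=None):
    "print shift to reach the pose, in tool axes"
    o=env.get_obs(); y0=np.radians(o['tool_rot'][2]); c,s=np.cos(y0),np.sin(y0)
    d=np.array([x,y,z])-o['tool_pos']; t=0
    if yaw is not None: t=-((np.radians(yaw)-y0+np.pi/2)%np.pi-np.pi/2)
    print('x %.4f y %.4f z %.4f turn %.3f'%(d[0]*c+d[1]*s,d[0]*s-d[1]*c,-d[2],t),'dist',np.linalg.norm(d).round(3),'t',o['time_s'],'q7',o['qpos'][6].round(0))
E
python3 - <<'E'
from h import *
im=cv2.imread('pics/top0.png')[:,:,::-1].copy()
Z=dict(blue=.006,green=.045,brass=.022,black=.006,orange=.075,red=.045)
for c in Z:
    for b in blobs(im,c,20):
        if b[2]<2500: print(c,np.round(b[:3],1),'rect',np.round(b[3][1],1),round(b[3][2]),plane('top',[b[:2]],Z[c])[0,:2].round(4), plane('top',[b[:2]],.044)[0,:2].round(4) if c=='blue' else '')
cv2.imwrite('pics/c1.png',cv2.resize(im[130:310,160:450,::-1],None,fx=2.7,fy=2.7,interpolation=cv2.INTER_CUBIC))
E
```

```text
blue [303.1 249.6 147.5] rect [13. 14.] 90 [0.4503 0.014 ] [0.4495 0.0129]
blue [403.1 190.2 388.5] rect [21.1 20.2] 8 [ 0.6003 -0.225 ] [ 0.5945 -0.2181]
blue [249.1 175.5 385.5] rect [20.8 20.4] 6 [0.6269 0.1499] [0.6202 0.1443]
green [182.4 290.9 196. ] rect [14. 17.] 90 [0.3458 0.2921] 
green [118.3 247.1 257. ] rect [ 9.7 30.1] 87 [0.4441 0.4487] 
green [387.6 183.8 129. ] rect [ 4.8 41.8] 7 [ 0.6085 -0.1811] 
brass [246.3 296.2 142.5] rect [13. 14.] 90 [0.336  0.1454] 
brass [308.5 288.6 133.5] rect [13. 13.] 90 [ 0.3579 -0.0016] 
brass [278.6 288.5 137. ] rect [13. 13.] 90 [0.3563 0.0693] 
brass [251.9 262.7 140. ] rect [13.4 13.4] 45 [0.4158 0.1344] 
brass [ 126.1  234.1 1912. ] rect [84. 63.] 90 [0.4762 0.4405] 
black [631.5 473.4 189.5] rect [17. 23.] 90 [-0.0905 -0.8208] 
black [ 612.1  372.4 2189.5] rect [56.  63.1] 76 [ 0.1648 -0.7574] 
black [370.8 265.4  32.5] rect [6.7 5.8] 34 [ 0.4162 -0.1499] 
black [511.2 250.9 260. ] rect [ 7.6 39.4] 6 [ 0.4596 -0.4931] 
black [504.2 212.3  28. ] rect [ 2.2 34.1] 6 [ 0.5534 -0.475 ] 
black [190.8 191.2  33. ] rect [6.7 6.7] 27 [0.5853 0.2911] 
black [366.2 185.  275. ] rect [18. 19.] 90 [ 0.6107 -0.1349] 
black [211.7 171.3 269.5] rect [18.4 19.1] 45 [0.6352 0.2418] 
black [269.  155.7  27. ] rect [5. 7.] 90 [0.6765 0.1032] 
black [196. 147.  50.] rect [8.5 8.5] 45 [0.6945 0.2827] 
orange [190.6 141.3  20.5] rect [5. 5.] 90 [0.6913 0.2778]
```

View pics/c1.png

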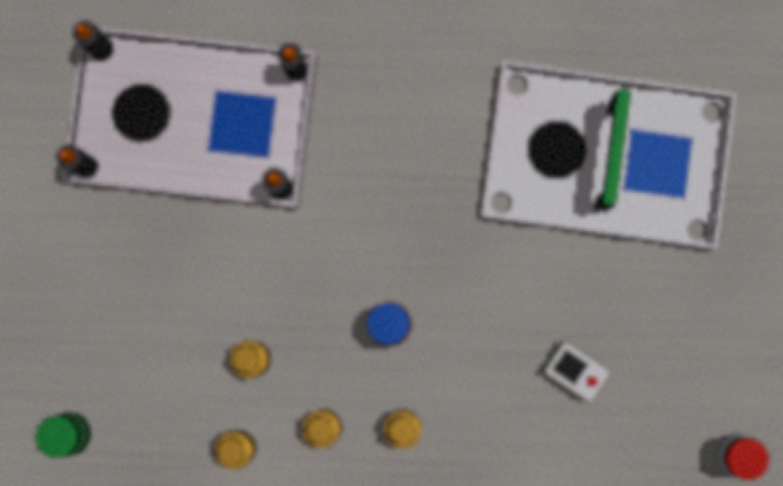

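```bash
python3 - <<'E'
from h import *
im=cv2.imread('pics/top0.png')[:,:,::-1].copy()
g=cv2.cvtColor(im,cv2.COLOR_RGB2GRAY); s=g[245:290,350:400]; print('bg',np.median(s))
m=cv2.inRange(s,int(np.median(s))+30,255); m=cv2.morphologyEx(m,cv2.MORPH_CLOSE,np.ones((9,9)))
c=max(cv2.findContours(m,0,1)[0],key=cv2.contourArea)+np.array([350,245])
b=cv2.boxPoints(cv2.minAreaRect(c)); w=plane('top',b,.02)[:,:2]; print(w.round(4),w.mean(0))
for e in np.roll(w,-1,0)-w: print(np.linalg.norm(e).round(4),np.degrees(np.arctan2(e[1],e[0])).round(1))
print('handle',plane('top',[(387.6,183.8)],.060))
print('pins',plane('top',[(190.6,141.3)],.075))
E
```

```text
bg 129.0
[[ 0.4013 -0.1456]
 [ 0.4258 -0.1612]
 [ 0.4124 -0.1824]
 [ 0.3879 -0.1668]] [ 0.40687957 -0.16399817]
0.0291 -32.5
0.0251 -122.3
0.0291 147.5
0.0251 57.7
handle [[ 0.60603386 -0.17880799  0.06      ]]
pins [[0.69126463 0.27767787 0.075     ]]
```

```bash
python3 - <<'E'
from h import *
p=np.array([(567,343),(609,374),(590,401),(543,369)])/2.7+[160,130]
w=plane('top',p,.02)[:,:2]; print(w.round(4),w.mean(0))
for e in np.roll(w,-1,0)-w: print(np.linalg.norm(e).round(4),np.degrees(np.arctan2(e[1],e[0])).round(1))
go(.413,-.157,.16,58)
E
```

```text
[[ 0.4362 -0.1459]
 [ 0.4098 -0.1836]
 [ 0.3856 -0.1673]
 [ 0.4128 -0.1253]] [ 0.41108055 -0.15553848]
0.046 -125.0
0.0291 146.0
0.0501 57.2
0.0312 -41.5
x 0.3191 y -0.3438 z 0.0806 turn -0.611 dist 0.476 t 0.1 q7 -3.0
```

```bash
python3 -m crank '[{"x":0.04,"y":-0.043,"z":0.0,"turn":-0.1},{"x":0.08,"y":-0.086,"z":0.0,"turn":-0.2},{"x":0.12,"y":-0.13,"z":0.02,"turn":-0.3},{"x":0.16,"y":-0.172,"z":0.03,"turn":-0.4},{"x":0.2,"y":-0.215,"z":0.04,"turn":-0.5},{"x":0.24,"y":-0.258,"z":0.06,"turn":-0.57},{"x":0.28,"y":-0.301,"z":0.07,"turn":-0.57},{"x":0.318,"y":-0.342,"z":0.08,"turn":-0.57},{"x":0.318,"y":-0.342,"z":0.08,"turn":-0.57},{"x":0.318,"y":-0.342,"z":0.08,"turn":-0.57},{"x":0.318,"y":-0.342,"z":0.08,"turn":-0.57},{"x":0.318,"y":-0.342,"z":0.08,"turn":-0.57}]' 0.06 15; python3 -c "
from h import *
go(.411,-.1555,.16,56);go(.411,-.1555,.022,56)"
```

```text
time_s: 1.6
tool_pos: [0.4126, -0.1607, 0.1616]
tool_rot: [180.0, 0.0, 55.5]
force: [-0.2, -0.1, -0.3]
grip_width: 0.0599
grasp_force: 0.0
x 0.0034 y -0.0043 z 0.0016 turn -0.009 dist 0.006 t 1.6 q7 -15.0
x 0.0034 y -0.0043 z 0.1396 turn -0.009 dist 0.14 t 1.6 q7 -15.0
```

```bash
python3 -m crank '[{"x":0.003,"y":-0.004,"z":0.05,"turn":-0.009},{"x":0.003,"y":-0.004,"z":0.1,"turn":-0.009},{"x":0.003,"y":-0.004,"z":0.125,"turn":-0.009},{"x":0.003,"y":-0.004,"z":0.138,"turn":-0.009},{"x":0.003,"y":-0.004,"z":0.138,"turn":-0.009},{"x":0.003,"y":-0.004,"z":0.138,"turn":-0.009}]'; python3 -m crank '[{"z":0},{"z":0},{"z":0},{"z":0},{"z":0},{"z":0},{"z":0},{"z":0}]' 0.02 15;
```

```text
time_s: 2.35
tool_pos: [0.4123, -0.1554, 0.0247]
tool_rot: [179.9, -0.0, 56.1]
force: [0.2, 0.3, 0.0]
grip_width: 0.0601
grasp_force: 0.0invalid input
```

```bash
python3 -m crank '[{"x":0,"y":0,"z":0.001,"turn":0},{"x":0,"y":0,"z":0.001,"turn":0},{"x":0,"y":0,"z":0.001,"turn":0},{"x":0,"y":0,"z":0.001,"turn":0},{"x":0,"y":0,"z":0.001,"turn":0},{"x":0,"y":0,"z":0.001,"turn":0}]' 0.02 15
```

```text
time_s: 3.1
tool_pos: [0.4115, -0.1549, 0.0228]
tool_rot: [180.0, 0.0, 56.1]
force: [-1.4, 0.5, 4.2]
grip_width: 0.0339
grasp_force: 14.9
```

```bash
python3 -m crank '[{"x":0,"y":0,"z":-0.04,"turn":0},{"x":0,"y":0,"z":-0.08,"turn":0},{"x":0,"y":0,"z":-0.12,"turn":0},{"x":0,"y":0,"z":-0.12,"turn":0},{"x":0,"y":0,"z":-0.12,"turn":0}]'; python3 -c "
from h import *
go(.6,-.225,.15,83.4)
cv2.imwrite('pics/s1.png',cv2.resize(imaging.read_camera('side')[60:300,220:520,::-1],None,fx=2.5,fy=2.5))"
```

```text
time_s: 3.72
tool_pos: [0.4107, -0.1547, 0.1417]
tool_rot: [-179.9, 0.0, 56.1]
force: [-0.8, -0.1, -1.6]
grip_width: 0.0337
grasp_force: 14.9
x 0.0471 y 0.1964 z -0.0083 turn -0.476 dist 0.202 t 3.725 q7 -15.0
```

View pics/s1.png

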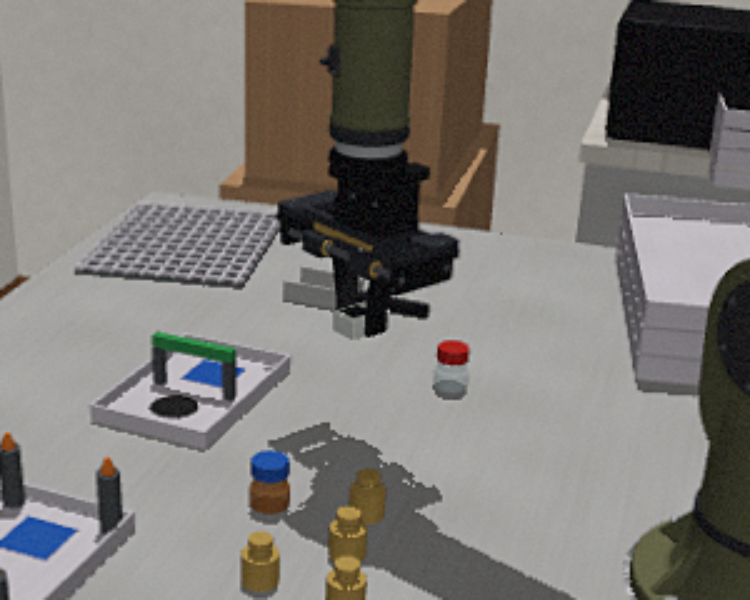

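```bash
python3 -m crank '[{"x":0.01,"y":0.04,"z":-0.01,"turn":-0.12},{"x":0.02,"y":0.08,"z":-0.01,"turn":-0.24},{"x":0.03,"y":0.12,"z":-0.01,"turn":-0.36},{"x":0.04,"y":0.16,"z":-0.01,"turn":-0.476},{"x":0.047,"y":0.196,"z":-0.008,"turn":-0.476},{"x":0.047,"y":0.196,"z":-0.008,"turn":-0.476},{"x":0.047,"y":0.196,"z":-0.008,"turn":-0.476},{"x":0.047,"y":0.196,"z":-0.008,"turn":-0.476},{"x":0.047,"y":0.196,"z":-0.008,"turn":-0.476}]'; python3 -c "
from h import *
go(.6003,-.225,.032,83.4)"
```

```text
time_s: 4.9
tool_pos: [0.5997, -0.2248, 0.1509]
tool_rot: [180.0, 0.0, 83.4]
force: [-0.8, -1.2, -0.2]
grip_width: 0.0343
grasp_force: 14.9
x -0.0001 y 0.0006 z 0.1189 turn 0.000 dist 0.119 t 4.9 q7 3.0
```

```bash
python3 -m crank '[{"x":0,"y":0.0005,"z":0.04,"turn":0},{"x":0,"y":0.0005,"z":0.08,"turn":0},{"x":0,"y":0.0005,"z":0.105,"turn":0},{"x":0,"y":0.0005,"z":0.115,"turn":0},{"x":0,"y":0.0005,"z":0.117,"turn":0},{"x":0,"y":0.0005,"z":0.119,"turn":0},{"x":0,"y":0.0005,"z":0.12,"turn":0},{"x":0,"y":0.0005,"z":0.12,"turn":0}]'
```

```text
time_s: 5.9
tool_pos: [0.6011, -0.2252, 0.0312]
tool_rot: [179.9, 0.0, 83.4]
force: [-0.0, 0.6, -0.6]
grip_width: 0.0339
grasp_force: 14.9
```

```bash
python3 -m crank '[{"x":0,"y":0,"z":0.001,"turn":0},{"x":0,"y":0,"z":0.002,"turn":0},{"x":0,"y":0,"z":0.002,"turn":0}]';  python3 -m crank '[{"x":0,"y":0,"z":0,"turn":0},{"x":0,"y":0,"z":0,"turn":0},{"x":0,"y":0,"z":0,"turn":0},{"x":0,"y":0,"z":-0.04,"turn":0},{"x":0,"y":0,"z":-0.08,"turn":0},{"x":0,"y":0,"z":-0.12,"turn":0},{"x":0,"y":0,"z":-0.12,"turn":0}]' 0.06; python3 -c "
from h import *
go(.4495,.0129,.12,95)"
```

```text
time_s: 6.28
tool_pos: [0.6009, -0.2251, 0.0289]
tool_rot: [180.0, 0.0, 83.4]
force: [-0.3, 0.8, 2.2]
grip_width: 0.0341
grasp_force: 14.9
time_s: 7.15
tool_pos: [0.6033, -0.2256, 0.1527]
tool_rot: [179.6, 0.1, 83.4]
force: [0.5, -0.1, -0.3]
grip_width: 0.06
grasp_force: 0.0
x 0.2193 y -0.1801 z 0.0327 turn -0.202 dist 0.286 t 7.15 q7 3.0
```

```bash
python3 -m crank '[{"x":0.045,"y":-0.037,"z":0.0,"turn":-0.028},{"x":0.09,"y":-0.074,"z":0.0,"turn":-0.028},{"x":0.135,"y":-0.111,"z":0.01,"turn":-0.028},{"x":0.18,"y":-0.148,"z":0.02,"turn":-0.028},{"x":0.219,"y":-0.18,"z":0.033,"turn":-0.028},{"x":0.219,"y":-0.18,"z":0.033,"turn":-0.028},{"x":0.219,"y":-0.18,"z":0.033,"turn":-0.028},{"x":0.219,"y":-0.18,"z":0.033,"turn":-0.028},{"x":0.219,"y":-0.18,"z":0.033,"turn":-0.028}]' 0.07; python3 - <<'E'
from h import *
go(.4495,.0129,.034,85)
im=imaging.read_camera('top'); cv2.imwrite('pics/t1.png',cv2.resize(im[140:240,320:450,::-1],None,fx=4,fy=4,interpolation=cv2.INTER_CUBIC))
E
```

```text
time_s: 8.28
tool_pos: [0.4476, 0.0124, 0.1156]
tool_rot: [180.0, -0.0, 84.9]
force: [0.2, -0.3, -0.6]
grip_width: 0.0699
grasp_force: 0.0
x 0.0007 y 0.0018 z 0.0816 turn -0.001 dist 0.082 t 8.275 q7 -11.0
```

View pics/t1.png

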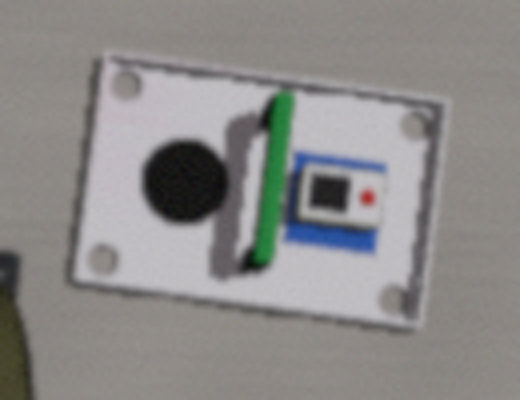

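```bash
python3 - <<'E'
from h import *
f=lambda p,z:plane('top',np.array(p)/4+[320,140],z)[:,:2]
a=f([(302,160),(385,168),(381,228),(297,219)],.029); b=f([(293,152),(386,163),(376,252),(286,240)],.007)
print(a.mean(0),b.mean(0),(a.mean(0)-b.mean(0)).round(4)); 
im=imaging.read_camera('top')
for c in blobs(im,'blue',100): print('blue',np.round(c[:3],1))
E
python3 -m crank '[{"x":0.0005,"y":0.0015,"z":0.03,"turn":0},{"x":0.0005,"y":0.0015,"z":0.06,"turn":0},{"x":0.0005,"y":0.0015,"z":0.08,"turn":0},{"x":0.0005,"y":0.0015,"z":0.081,"turn":0},{"x":0.0005,"y":0.0015,"z":0.081,"turn":0}]'
python3 -m crank '[{"x":0,"y":0,"z":0,"turn":0},{"x":0,"y":0,"z":0,"turn":0},{"x":0,"y":0,"z":0,"turn":0},{"x":0,"y":0,"z":0,"turn":0},{"x":0,"y":0,"z":0,"turn":0},{"x":0,"y":0,"z":0,"turn":0}]' 0.03 20
```

```text
[ 0.60128878 -0.22591889] [ 0.5997866 -0.2264433] [0.0015 0.0005]
blue [249.1 175.5 385.5]
time_s: 9.0
tool_pos: [0.4493, 0.0135, 0.0351]
tool_rot: [180.0, -0.0, 85.0]
force: [0.1, 0.4, -0.0]
grip_width: 0.07
grasp_force: 0.0
time_s: 9.75
tool_pos: [0.4487, 0.0135, 0.0347]
tool_rot: [180.0, 0.0, 85.0]
force: [-1.0, 0.2, 2.3]
grip_width: 0.038
grasp_force: 20.0
```

```bash
python3 -m crank '[{"x":0,"y":0,"z":-0.03,"turn":0},{"x":0,"y":0,"z":-0.07,"turn":0},{"x":0,"y":0,"z":-0.11,"turn":0},{"x":0,"y":0,"z":-0.14,"turn":0},{"x":0,"y":0,"z":-0.14,"turn":0}]'; python3 -c "
from h import *
go(.6352,.2418,.16,84.8)"
```

```text
time_s: 10.38
tool_pos: [0.4501, 0.0135, 0.1764]
tool_rot: [179.7, 0.0, 85.0]
force: [-0.7, 0.7, -2.1]
grip_width: 0.0381
grasp_force: 20.0
x 0.2435 y 0.1645 z 0.0164 turn 0.004 dist 0.294 t 10.375 q7 -8.0
```

```bash
python3 -m crank '[{"x":0.041,"y":0.027,"z":0,"turn":0},{"x":0.082,"y":0.055,"z":0.0,"turn":0},{"x":0.123,"y":0.082,"z":0.0,"turn":0},{"x":0.164,"y":0.11,"z":0.0,"turn":0},{"x":0.205,"y":0.138,"z":0.01,"turn":0},{"x":0.23,"y":0.155,"z":0.016,"turn":0},{"x":0.243,"y":0.1645,"z":0.016,"turn":0.004},{"x":0.243,"y":0.1645,"z":0.016,"turn":0.004},{"x":0.243,"y":0.1645,"z":0.016,"turn":0.004},{"x":0.243,"y":0.1645,"z":0.016,"turn":0.004},{"x":0.243,"y":0.1645,"z":0.016,"turn":0.004}]'; python3 - <<'E'
from h import *
go(.6352,.2418,.043,84.8)
im=imaging.read_camera('side'); o=env.get_obs(); print(o['tool_pos'])
# jar lid (blue) in side view: bottom of jar expected
for b in blobs(im,'blue',60): print('blue',np.round(b[:3],1),plane('side',[b[:2]],o['tool_pos'][2]+.008)[0])
E
```

```text
time_s: 11.75
tool_pos: [0.6336, 0.2405, 0.1588]
tool_rot: [180.0, 0.0, 84.7]
force: [-1.0, 0.1, -1.1]
grip_width: 0.0381
grasp_force: 20.0
x 0.0014 y 0.0014 z 0.1158 turn -0.001 dist 0.116 t 11.75 q7 -43.0
[0.63363517 0.240699   0.15879984]
blue [234.2 274.6 261. ] [0.49591804 0.36144285 0.16679984]
blue [200.3 229.8 152. ] [0.63719118 0.2413641  0.16679984]
```

```bash
python3 -m crank '[{"x":0.0012,"y":0.0014,"z":0.04,"turn":0},{"x":0.0012,"y":0.0014,"z":0.08,"turn":0},{"x":0.0012,"y":0.0014,"z":0.1,"turn":0},{"x":0.0012,"y":0.0014,"z":0.11,"turn":0},{"x":0.0012,"y":0.0014,"z":0.114,"turn":0},{"x":0.0012,"y":0.0014,"z":0.116,"turn":0},{"x":0.0012,"y":0.0014,"z":0.118,"turn":0},{"x":0.0012,"y":0.0014,"z":0.118,"turn":0}]'
```

```text
time_s: 12.8
tool_pos: [0.6353, 0.2424, 0.0409]
tool_rot: [180.0, -0.0, 84.8]
force: [-0.4, 0.2, -1.3]
grip_width: 0.0382
grasp_force: 20.0
```

```bash
python3 -m crank '[{"x":0,"y":0,"z":0.001,"turn":0},{"x":0,"y":0,"z":0.0015,"turn":0},{"x":0,"y":0,"z":0.0015,"turn":0}]';  python3 -m crank '[{"x":0,"y":0,"z":0,"turn":0},{"x":0,"y":0,"z":0,"turn":0},{"x":0,"y":0,"z":0,"turn":0},{"x":0,"y":0,"z":-0.04,"turn":0},{"x":0,"y":0,"z":-0.08,"turn":0},{"x":0,"y":0,"z":-0.12,"turn":0},{"x":0,"y":0,"z":-0.12,"turn":0}]' 0.06; python3 -c "
from h import *
go(.4158,.1344,.12,84.8)"
```

```text
time_s: 13.18
tool_pos: [0.6354, 0.2425, 0.0407]
tool_rot: [179.9, 0.0, 84.8]
force: [-3.1, -1.4, 7.5]
grip_width: 0.0386
grasp_force: 20.0
time_s: 14.05
tool_pos: [0.637, 0.2438, 0.1631]
tool_rot: [179.6, -0.2, 84.8]
force: [0.3, -0.1, -0.5]
grip_width: 0.0602
grasp_force: 0.0
x -0.1290 y -0.2103 z 0.0431 turn -0.000 dist 0.251 t 14.05 q7 -43.0
```

```bash
python3 -m crank '[{"x":-0.03,"y":-0.05,"z":0.0,"turn":0},{"x":-0.06,"y":-0.1,"z":0.0,"turn":0},{"x":-0.09,"y":-0.15,"z":0.01,"turn":0},{"x":-0.115,"y":-0.19,"z":0.03,"turn":0},{"x":-0.129,"y":-0.21,"z":0.043,"turn":0},{"x":-0.129,"y":-0.21,"z":0.043,"turn":0},{"x":-0.129,"y":-0.21,"z":0.043,"turn":0},{"x":-0.129,"y":-0.21,"z":0.043,"turn":0}]' 0.055; python3 - <<'E'
from h import *
go(.4158,.1344,.032,84.8)
im=imaging.read_camera('top'); print([np.round(b[:3],1) for b in blobs(im,'orange',5)],[np.round(b[:3],1) for b in blobs(im,'black',100)])
cv2.imwrite('pics/t2.png',cv2.resize(im[120:220,165:295,::-1],None,fx=4,fy=4,interpolation=cv2.INTER_CUBIC))
im=imaging.read_camera('side')
for b in blobs(im,'brass'): print(np.round(b[:3],1),plane('side',[b[:2]],.022)[0,:2])
E
```

```text
time_s: 15.05
tool_pos: [0.4155, 0.134, 0.1167]
tool_rot: [179.9, -0.1, 84.8]
force: [0.3, -0.5, -0.2]
grip_width: 0.0549
grasp_force: 0.0
x 0.0004 y 0.0002 z 0.0847 turn 0.001 dist 0.085 t 15.05 q7 -26.0
[array([261.1, 196.1,  14.5]), array([184.6, 187.3,  20.5]), array([216.9, 171. ,   7. ]), array([266.7, 149.6,  19. ]), array([190.6, 141.2,  19.5])] [array([206.9, 405.6, 605.5]), array([511.1, 250.9, 254. ]), array([ 287.3,  384.9, 5461.5]), array([366.2, 185. , 273.5])]
[ 217.7  387.4 4283. ] [0.47681184 0.48183278]
[ 25.6 320.5  42.5] [0.93378961 0.47483151]
[208.2 292.  126.5] [0.63295596 0.24795449]
[323.8 284.9 266.5] [0.41317441 0.13728129]
[360.8 277.6 737.5] [0.34623908 0.08225148]
[111.9 255.4  60.5] [0.93366143 0.20022734]
[307. 213.  69.] [ 0.57333101 -0.17617438]
[ 384.   109.1 5072. ] [ 0.63680927 -1.35384745]
```

View pics/t2.png

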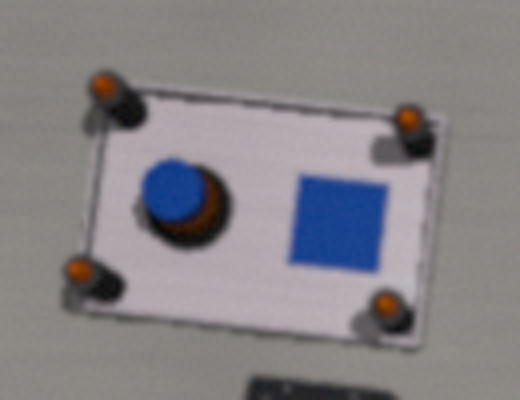

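```bash
python3 - <<'E'
from h import *
im=imaging.read_camera('top')
print([(np.round(b[:3],1),plane('top',[b[:2]],.052)[0],plane('top',[b[:2]],.007)[0]) for b in blobs(im,'blue',60)])
print(plane('top',[(165+175/4,120+190/4)],.056))
P=np.array([(261.1,196.1),(184.6,187.3),(266.7,149.6),(190.6,141.2)]); w=plane('top',P,.074); print(w,w.mean(0))
E
python3 -m crank '[{"x":0.002,"y":-0.001,"z":0.03,"turn":0},{"x":0.002,"y":-0.001,"z":0.06,"turn":0},{"x":0.002,"y":-0.001,"z":0.08,"turn":0},{"x":0.002,"y":-0.001,"z":0.086,"turn":0},{"x":0.002,"y":-0.001,"z":0.086,"turn":0}]'
python3 -m crank '[{"x":0,"y":0,"z":0,"turn":0},{"x":0,"y":0,"z":0,"turn":0},{"x":0,"y":0,"z":0,"turn":0},{"x":0,"y":0,"z":0,"turn":0},{"x":0,"y":0,"z":0,"turn":0},{"x":0,"y":0,"z":0,"turn":0}]' 0.02 30
```

```text
[(array([249.1, 175.5, 384.5]), array([0.61863427, 0.14308904, 0.052     ]), array([0.62658558, 0.1497497 , 0.007     ])), (array([208. , 167.6, 158. ]), array([0.63533702, 0.24035365, 0.052     ]), array([0.64397746, 0.25102731, 0.007     ]))]
[[0.63479626 0.23759197 0.056     ]]
[[0.56813668 0.11096245 0.074     ]
 [0.58448264 0.28736704 0.074     ]
 [0.67560814 0.10155337 0.074     ]
 [0.69174703 0.27796539 0.074     ]] [0.62999362 0.19446206 0.074     ]
time_s: 15.82
tool_pos: [0.4136, 0.1354, 0.0301]
tool_rot: [-180.0, -0.0, 84.8]
force: [0.4, -0.1, 0.5]
grip_width: 0.0549
grasp_force: 0.0
time_s: 16.58
tool_pos: [0.414, 0.135, 0.0305]
tool_rot: [180.0, 0.0, 84.8]
force: [-0.6, -0.9, 5.8]
grip_width: 0.0332
grasp_force: 30.0
```

```bash
python3 -m crank '[{"x":0,"y":0,"z":-0.03,"turn":0},{"x":0,"y":0,"z":-0.07,"turn":0},{"x":0,"y":0,"z":-0.11,"turn":0},{"x":0,"y":0,"z":-0.14,"turn":0},{"x":0,"y":0,"z":-0.14,"turn":0}]'; python3 -c "
from h import *
go(.6266,.150,.16,84.8)"
```

```text
time_s: 17.2
tool_pos: [0.4146, 0.1353, 0.1715]
tool_rot: [179.8, 0.0, 84.8]
force: [0.2, 0.2, -2.6]
grip_width: 0.0328
grasp_force: 30.0
x 0.0340 y 0.2098 z 0.0115 turn -0.001 dist 0.213 t 17.2 q7 -22.0
```

```bash
python3 -m crank '[{"x":0.008,"y":0.05,"z":0,"turn":0},{"x":0.016,"y":0.1,"z":0.0,"turn":0},{"x":0.024,"y":0.15,"z":0.0,"turn":0},{"x":0.03,"y":0.19,"z":0.01,"turn":0},{"x":0.034,"y":0.21,"z":0.01,"turn":0},{"x":0.034,"y":0.21,"z":0.01,"turn":0},{"x":0.034,"y":0.21,"z":0.01,"turn":0},{"x":0.034,"y":0.21,"z":0.01,"turn":0},{"x":0.034,"y":0.21,"z":0.01,"turn":0}]'; python3 - <<'E'
from h import *
go(.6266,.150,.039,84.8)
im=imaging.read_camera('side'); o=env.get_obs()
for b in blobs(im,'brass',60): print(np.round(b[:3],1),plane('side',[b[:2]],o['tool_pos'][2]-.01)[0])
cv2.imwrite('pics/s2.png',cv2.resize(im[150:330,130:370,::-1],None,fx=3,fy=3))
E
```

```text
time_s: 18.32
tool_pos: [0.6252, 0.1497, 0.1604]
tool_rot: [180.0, 0.0, 84.8]
force: [0.2, -0.0, -3.1]
grip_width: 0.0329
grasp_force: 30.0
x 0.0004 y 0.0013 z 0.1214 turn -0.000 dist 0.121 t 18.325 q7 -37.0
[ 217.6  387.4 4286. ] [0.40163005 0.58660911 0.15040131]
[ 32.6 315.   93. ] [0.76248364 0.56535101 0.15040131]
[208.5 291.7 124. ] [0.5248079  0.40114983 0.15040131]
[360.8 277.6 736.5] [0.2985766  0.2713357  0.15040131]
[227.4 218.4 213.5] [0.62812667 0.14997436 0.15040131]
[213.5 182.2  77. ] [ 0.76012999 -0.01515882  0.15040131]
[ 367.5  104.  7933.5] [ 0.6059564  -0.91363738  0.15040131]
```

View pics/s2.png

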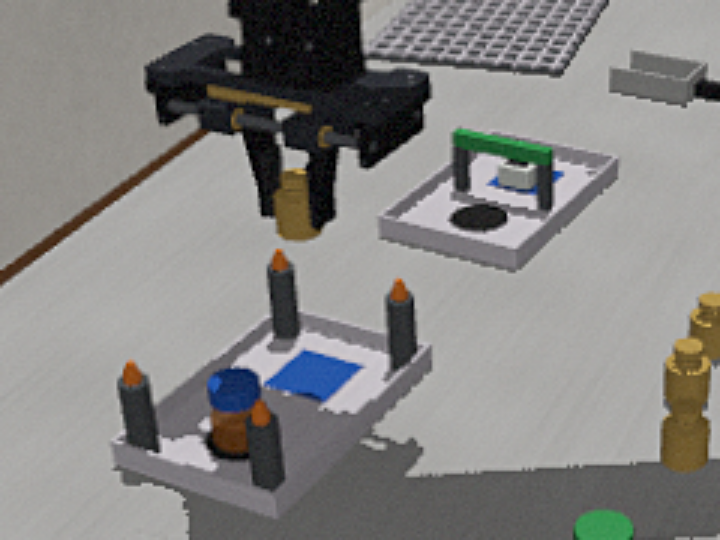

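```bash
python3 -m crank '[{"x":0.0004,"y":0.0012,"z":0.04,"turn":0},{"x":0.0004,"y":0.0012,"z":0.08,"turn":0},{"x":0.0004,"y":0.0012,"z":0.105,"turn":0},{"x":0.0004,"y":0.0012,"z":0.116,"turn":0},{"x":0.0004,"y":0.0012,"z":0.12,"turn":0},{"x":0.0004,"y":0.0012,"z":0.122,"turn":0},{"x":0.0004,"y":0.0012,"z":0.124,"turn":0},{"x":0.0004,"y":0.0012,"z":0.124,"turn":0}]'
```

```text
time_s: 19.38
tool_pos: [0.6274, 0.1503, 0.0367]
tool_rot: [179.9, -0.0, 84.8]
force: [0.9, 0.4, -1.6]
grip_width: 0.0329
grasp_force: 30.0
```

```bash
python3 -m crank '[{"x":0,"y":-0.0005,"z":0.001,"turn":0},{"x":0,"y":-0.0005,"z":0.0015,"turn":0},{"x":0,"y":-0.0005,"z":0.0015,"turn":0}]';  python3 -m crank '[{"x":0,"y":0,"z":0,"turn":0},{"x":0,"y":0,"z":0,"turn":0},{"x":0,"y":0,"z":0,"turn":0},{"x":0,"y":0,"z":-0.04,"turn":0},{"x":0,"y":0,"z":-0.08,"turn":0},{"x":0,"y":0,"z":-0.12,"turn":0},{"x":0,"y":0,"z":-0.12,"turn":0}]' 0.06; python3 -c "
from h import *
go(.3458,.2921,.12,84.8)"
```

```text
time_s: 19.75
tool_pos: [0.6273, 0.1503, 0.0365]
tool_rot: [179.9, 0.0, 84.8]
force: [-1.9, -0.5, 7.2]
grip_width: 0.033
grasp_force: 30.0
time_s: 20.62
tool_pos: [0.6283, 0.1514, 0.1582]
tool_rot: [179.7, -0.1, 84.8]
force: [-0.4, -0.1, -0.7]
grip_width: 0.0602
grasp_force: 0.0
x 0.1145 y -0.2942 z 0.0382 turn -0.000 dist 0.318 t 20.625 q7 -37.0
```

```bash
python3 -m crank '[{"x":0.02,"y":-0.05,"z":0.0,"turn":0},{"x":0.04,"y":-0.1,"z":0.0,"turn":0},{"x":0.06,"y":-0.15,"z":0.01,"turn":0},{"x":0.08,"y":-0.2,"z":0.02,"turn":0},{"x":0.1,"y":-0.255,"z":0.03,"turn":0},{"x":0.1145,"y":-0.294,"z":0.038,"turn":0},{"x":0.1145,"y":-0.294,"z":0.038,"turn":0},{"x":0.1145,"y":-0.294,"z":0.038,"turn":0},{"x":0.1145,"y":-0.294,"z":0.038,"turn":0},{"x":0.1145,"y":-0.294,"z":0.038,"turn":0}]' 0.07; python3 - <<'E'
from h import *
go(.3458,.2921,.034,84.8)
im=imaging.read_camera('top'); cv2.imwrite('pics/t3.png',cv2.resize(im[120:220,165:295,::-1],None,fx=4,fy=4,interpolation=cv2.INTER_CUBIC))
for b in blobs(im,'brass'): print('top',np.round(b[:3],1),plane('top',[b[:2]],.029)[0,:2])
im=imaging.read_camera('side')
for b in blobs(im,'green'): print(np.round(b[:3],1),plane('side',[b[:2]],.043)[0,:2])
E
```

```text
time_s: 21.88
tool_pos: [0.3448, 0.2906, 0.1165]
tool_rot: [-180.0, -0.0, 84.7]
force: [0.5, 0.2, 0.7]
grip_width: 0.0702
grasp_force: 0.0
x 0.0016 y 0.0008 z 0.0825 turn -0.002 dist 0.083 t 21.875 q7 -52.0
top [246.3 296.2 140.5] [0.33663483 0.14429847]
top [308.5 288.6 133.5] [ 0.3583014  -0.00173498]
top [278.6 288.4 138. ] [0.3568054  0.06875268]
top [ 125.7  233.8 1881. ] [0.47667599 0.4386889 ]
top [248.  173.4 128. ] [0.62785654 0.14944005]
[330.9 329.3 266. ] [0.34280711 0.29719063]
[295.7 198.2 141.5] [ 0.62185603 -0.21393423]
```

View pics/t3.png

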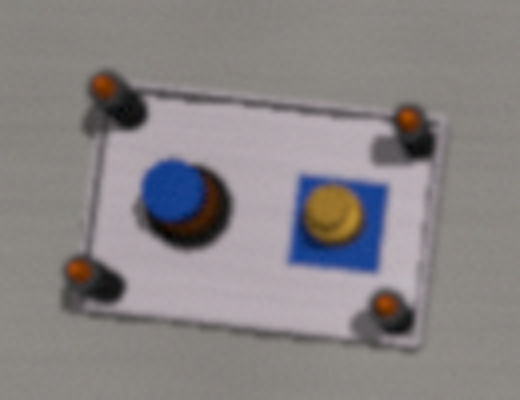

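```bash
python3 -m crank '[{"x":0.003,"y":0,"z":0.03,"turn":0},{"x":0.003,"y":0,"z":0.06,"turn":0},{"x":0.003,"y":0,"z":0.08,"turn":0},{"x":0.003,"y":0,"z":0.082,"turn":0},{"x":0.003,"y":0,"z":0.082,"turn":0}]'
python3 -m crank '[{"x":0,"y":0,"z":0,"turn":0},{"x":0,"y":0,"z":0,"turn":0},{"x":0,"y":0,"z":0,"turn":0},{"x":0,"y":0,"z":0,"turn":0},{"x":0,"y":0,"z":0,"turn":0},{"x":0,"y":0,"z":0,"turn":0}]' 0.03 20
python3 -m crank '[{"x":0,"y":0,"z":-0.03,"turn":0},{"x":0,"y":0,"z":-0.07,"turn":0},{"x":0,"y":0,"z":-0.11,"turn":0},{"x":0,"y":0,"z":-0.15,"turn":0},{"x":0,"y":0,"z":-0.17,"turn":0},{"x":0,"y":0,"z":-0.17,"turn":0}]'; python3 -c "
from h import *
go(.6107,-.1349,.19,83.4)
im=imaging.read_camera('side'); o=env.get_obs(); print(o['tool_pos'])
for b in blobs(im,'green'): print(np.round(b[:3],1),plane('side',[b[:2]],o['tool_pos'][2]+.008)[0,:2])"
```

```text
time_s: 22.6
tool_pos: [0.3446, 0.2943, 0.035]
tool_rot: [180.0, -0.0, 84.8]
force: [-0.1, -0.4, 0.1]
grip_width: 0.0702
grasp_force: 0.0
time_s: 23.35
tool_pos: [0.3444, 0.2939, 0.0347]
tool_rot: [180.0, 0.0, 84.8]
force: [-1.5, -0.6, 3.9]
grip_width: 0.0385
grasp_force: 20.0
time_s: 24.1
tool_pos: [0.3452, 0.2943, 0.2054]
tool_rot: [179.8, -0.0, 84.8]
force: [-0.0, 0.0, -1.0]
grip_width: 0.0383
grasp_force: 20.0
x -0.4031 y 0.3036 z 0.0154 turn 0.024 dist 0.505 t 24.1 q7 -42.0
[0.34442692 0.29371096 0.20422936]
[330.4 248.6 304. ] [0.34685157 0.29592491]
```

```bash
python3 -m crank '[{"x":-0.04,"y":0.03,"z":0,"turn":0},{"x":-0.08,"y":0.06,"z":0,"turn":0},{"x":-0.12,"y":0.09,"z":0,"turn":0},{"x":-0.16,"y":0.12,"z":0,"turn":0},{"x":-0.2,"y":0.15,"z":0,"turn":0},{"x":-0.24,"y":0.18,"z":0,"turn":0},{"x":-0.28,"y":0.21,"z":0,"turn":0},{"x":-0.32,"y":0.24,"z":0.01,"turn":0},{"x":-0.36,"y":0.27,"z":0.015,"turn":0},{"x":-0.385,"y":0.29,"z":0.015,"turn":0.024},{"x":-0.4028,"y":0.3036,"z":0.015,"turn":0.024},{"x":-0.4028,"y":0.3036,"z":0.015,"turn":0.024}]'; python3 -m crank '[{"x":0,"y":0,"z":0,"turn":0},{"x":0,"y":0,"z":0,"turn":0},{"x":0,"y":0,"z":0,"turn":0},{"x":0,"y":0,"z":0,"turn":0}]'; python3 -c "
from h import *
go(.611,-.1345,.042,83.4)
im=imaging.read_camera('side'); o=env.get_obs(); print(o['tool_pos'])
for b in blobs(im,'green'): print(np.round(b[:3],1),plane('side',[b[:2]],o['tool_pos'][2]+.008)[0,:2])"
```

```text
time_s: 25.65
tool_pos: [0.6094, -0.1361, 0.1864]
tool_rot: [-179.8, -0.1, 83.3]
force: [0.2, 0.3, -1.3]
grip_width: 0.0384
grasp_force: 20.0
time_s: 26.15
tool_pos: [0.61, -0.1345, 0.1898]
tool_rot: [180.0, 0.0, 83.4]
force: [-0.7, -0.5, -1.3]
grip_width: 0.0382
grasp_force: 20.0
x 0.0001 y 0.0010 z 0.1478 turn 0.001 dist 0.148 t 26.15 q7 -7.0
[ 0.60998385 -0.13463349  0.18977482]
[297.5 198.6 161. ] [0.48564644 0.10052511]
[286.  156.1 104. ] [ 0.61117976 -0.13021596]
```

```bash
python3 -m crank '[{"x":0,"y":0.001,"z":0.04,"turn":0},{"x":0,"y":0.001,"z":0.08,"turn":0},{"x":0,"y":0.001,"z":0.12,"turn":0},{"x":0,"y":0.001,"z":0.138,"turn":0},{"x":0,"y":0.001,"z":0.145,"turn":0},{"x":0,"y":0.001,"z":0.148,"turn":0},{"x":0,"y":0.001,"z":0.15,"turn":0},{"x":0,"y":0.001,"z":0.15,"turn":0}]'
```

```text
time_s: 27.2
tool_pos: [0.6121, -0.1351, 0.0408]
tool_rot: [179.9, 0.0, 83.4]
force: [1.5, 0.1, 0.2]
grip_width: 0.0385
grasp_force: 20.0
```

```bash
python3 -m crank '[{"x":0,"y":-0.001,"z":0.001,"turn":0},{"x":0,"y":-0.001,"z":0.001,"turn":0},{"x":0,"y":-0.001,"z":0.001,"turn":0}]';  python3 -m crank '[{"x":0,"y":0,"z":0,"turn":0},{"x":0,"y":0,"z":0,"turn":0},{"x":0,"y":0,"z":0,"turn":0},{"x":0,"y":0,"z":-0.04,"turn":0},{"x":0,"y":0,"z":-0.08,"turn":0},{"x":0,"y":0,"z":-0.12,"turn":0},{"x":0,"y":0,"z":-0.15,"turn":0},{"x":-0.06,"y":-0.06,"z":-0.15,"turn":0},{"x":-0.12,"y":-0.12,"z":-0.15,"turn":0},{"x":-0.12,"y":-0.18,"z":-0.15,"turn":0},{"x":-0.12,"y":-0.18,"z":-0.15,"turn":0},{"x":-0.12,"y":-0.18,"z":-0.15,"turn":0}]' 0.06; python3 - <<'E'
from h import *
im=imaging.read_camera('top'); cv2.imwrite('pics/t4.png',cv2.resize(im[140:240,320:450,::-1],None,fx=5,fy=5,interpolation=cv2.INTER_CUBIC))
for b in blobs(im,'green'): print(np.round(b[:3],1),plane('top',[b[:2]],.05)[0,:2],plane('top',[b[:2]],.06)[0,:2],b[3])
E
```

```text
time_s: 27.58
tool_pos: [0.612, -0.1351, 0.0407]
tool_rot: [179.7, 0.0, 83.4]
force: [0.7, -0.3, 5.8]
grip_width: 0.0384
grasp_force: 20.0
time_s: 29.08
tool_pos: [0.4147, -0.2348, 0.1884]
tool_rot: [-179.9, 0.1, 83.1]
force: [0.4, 0.1, 0.5]
grip_width: 0.06
grasp_force: 0.0
[118.4 247.1 258. ] [0.44403838 0.44626281] [0.44387252 0.44201079] ((118.20948791503906, 247.1895294189453), (9.787773132324219, 30.06244468688965), 87.1375961303711)
[366.9 182.2 196. ] [ 0.61013485 -0.13191621] [ 0.60844892 -0.13087685] ((366.6999816894531, 182.40000915527344), (15.652474403381348, 16.099689483642578), 63.43495178222656)
[387.8 183.7 138. ] [ 0.60791282 -0.18073407] [ 0.60624721 -0.17924795] ((387.6097412109375, 184.51222229003906), (5.079850673675537, 41.743125915527344), 6.34019136428833)
```

View pics/t4.png

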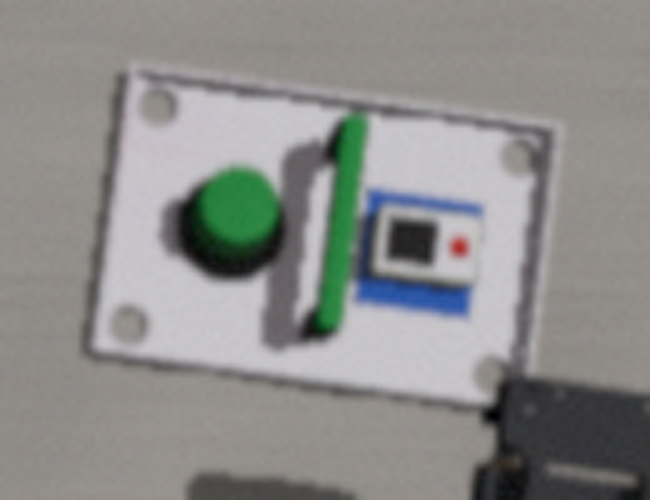

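```bash
python3 - <<'E'
from h import *
f=lambda p,z:plane('top',np.array(p)/5+[320,140],z)[:,:2]
h=f([(159,106),(519,157),(128,324),(492,374)],.006); print(h,h.mean(0))
d=h[0]-h[1]+h[2]-h[3]; yaw=-np.degrees(np.arctan2(d[0],d[1])); print('yaw',yaw,np.linalg.norm(d)/2,np.linalg.norm(h[0]-h[2]))
c=h.mean(0); e=np.radians(yaw); Y=np.array([-np.sin(e),np.cos(e)])
print('round',c+.046*Y,'square',c-.046*Y,'jar',f([(239,207)],.057),'logger',f([(381,204),(484,216),(476,288),(372,276)],.028).mean(0),'mat',f([(370,189),(484,205),(470,318),(357,302)],.007).mean(0))
go(*c,.16,yaw); go(*c,.073,yaw)
E
```

```text
[[ 0.66804846 -0.09865875]
 [ 0.64801747 -0.27490025]
 [ 0.56109397 -0.08587449]
 [ 0.54147132 -0.26307426]] [ 0.60465781 -0.18062694]
yaw -6.401416761719639 0.17782936866832483 0.1077158305157803
round [ 0.60978651 -0.13491374] square [ 0.59952911 -0.22634014] jar [[ 0.61087139 -0.13314261]] logger [ 0.59963899 -0.22693993] mat [ 0.59916374 -0.22703263]
x 0.0749 y 0.1804 z 0.0287 turn 1.565 dist 0.197 t 29.125 q7 19.0
x 0.0749 y 0.1804 z 0.1157 turn 1.565 dist 0.227 t 29.125 q7 19.0
```

```bash
python3 -m crank '[{"x":0.01,"y":0.02,"z":0,"turn":-0.18},{"x":0.02,"y":0.04,"z":0,"turn":-0.36},{"x":0.03,"y":0.06,"z":0,"turn":-0.54},{"x":0.04,"y":0.08,"z":0,"turn":-0.72},{"x":0.05,"y":0.1,"z":0,"turn":-0.9},{"x":0.06,"y":0.12,"z":0,"turn":-1.08},{"x":0.07,"y":0.14,"z":0,"turn":-1.26},{"x":0.075,"y":0.16,"z":0,"turn":-1.44},{"x":0.075,"y":0.18,"z":0.02,"turn":-1.577},{"x":0.075,"y":0.18,"z":0.03,"turn":-1.577},{"x":0.075,"y":0.18,"z":0.03,"turn":-1.577},{"x":0.075,"y":0.18,"z":0.03,"turn":-1.577}]' 0.02; python3 -m crank '[{"x":0,"y":0,"z":0,"turn":0},{"x":0,"y":0,"z":0,"turn":0},{"x":0,"y":0,"z":0,"turn":0}]'; python3 -c "
from h import *
go(.6055,-.1802,.074,-6.4)"
```

```text
time_s: 30.62
tool_pos: [0.6048, -0.1793, 0.1591]
tool_rot: [-180.0, 0.0, 173.7]
force: [-0.1, -0.3, 0.2]
grip_width: 0.02
grasp_force: 0.0
time_s: 31.0
tool_pos: [0.6049, -0.1797, 0.1589]
tool_rot: [-180.0, 0.0, 173.7]
force: [-0.2, 0.2, -0.2]
grip_width: 0.0202
grasp_force: 0.0
x -0.0007 y -0.0005 z 0.0849 turn 0.003 dist 0.085 t 31.0 q7 83.0
```

```bash
python3 -m crank '[{"x":0,"y":-0.0005,"z":0.03,"turn":0},{"x":0,"y":-0.0005,"z":0.055,"turn":0},{"x":0,"y":-0.0005,"z":0.07,"turn":0},{"x":0,"y":-0.0005,"z":0.08,"turn":0},{"x":0,"y":-0.0005,"z":0.085,"turn":0},{"x":0,"y":-0.0005,"z":0.085,"turn":0}]'; python3 -m crank '[{"x":0,"y":0,"z":0,"turn":0},{"x":0,"y":0,"z":0,"turn":0},{"x":0,"y":0,"z":0,"turn":0},{"x":0,"y":0,"z":0,"turn":0},{"x":0,"y":0,"z":0,"turn":0}]' 0.004 60;  python3 -m crank '[{"x":0,"y":0,"z":-0.005,"turn":0},{"x":0,"y":0,"z":-0.01,"turn":0},{"x":0,"y":0,"z":-0.015,"turn":0},{"x":0,"y":0,"z":-0.02,"turn":0},{"x":0,"y":0,"z":-0.02,"turn":0},{"x":0,"y":0,"z":-0.02,"turn":0}]';python3 - <<'E'
from h import *
o=env.get_obs(); print(o['wrist_torque'],o['tool_rot'])
im=imaging.read_camera('side'); cv2.imwrite('pics/s3.png',cv2.resize(im[110:290,190:430,::-1],None,fx=3,fy=3))
E
```

```text
time_s: 31.75
tool_pos: [0.6051, -0.18, 0.0738]
tool_rot: [-180.0, 0.0, 173.8]
force: [0.7, -0.6, 0.5]
grip_width: 0.0203
grasp_force: 0.0
time_s: 32.38
tool_pos: [0.6054, -0.1798, 0.0742]
tool_rot: [180.0, 0.1, 173.8]
force: [-0.1, 1.0, 5.1]
grip_width: 0.0112
grasp_force: 60.0
time_s: 33.12
tool_pos: [0.6047, -0.18, 0.0935]
tool_rot: [-180.0, -0.0, 173.8]
force: [-0.1, 0.3, -6.6]
grip_width: 0.0113
grasp_force: 60.0
[ 0.07502649 -0.10331219 -0.00461813] [-1.79990267e+02 -1.23990975e-02  1.73773193e+02]
```

View pics/s3.png

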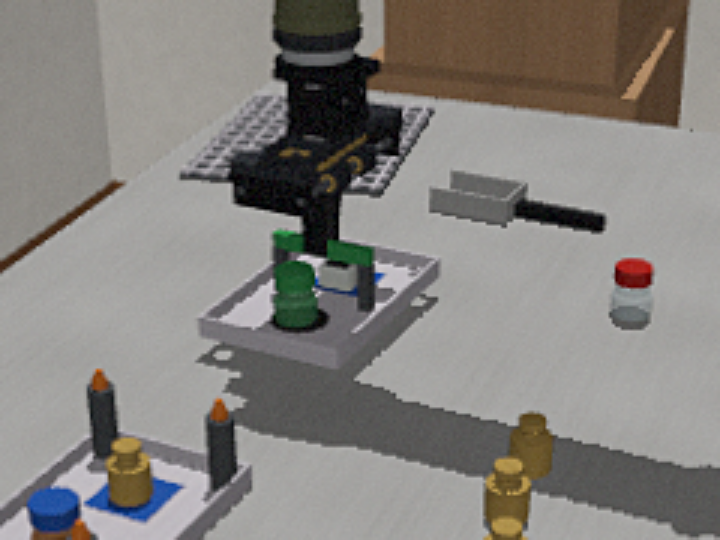

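```bash
python3 -m crank '[{"x":0,"y":0,"z":-0.01,"turn":0},{"x":0,"y":0,"z":-0.03,"turn":0},{"x":0,"y":0,"z":-0.055,"turn":0},{"x":0,"y":0,"z":-0.08,"turn":0},{"x":0,"y":0,"z":-0.1,"turn":0},{"x":0,"y":0,"z":-0.11,"turn":0},{"x":0,"y":0,"z":-0.11,"turn":0},{"x":0,"y":0,"z":-0.11,"turn":0}]'; python3 -c "
from h import *
go(.6308,.1955,.2,174.7)"
```

```text
time_s: 34.17
tool_pos: [0.6042, -0.18, 0.2025]
tool_rot: [180.0, -0.1, 173.8]
force: [0.4, 0.1, -7.1]
grip_width: 0.0115
grasp_force: 60.0
x 0.0143 y 0.3762 z 0.0025 turn -0.016 dist 0.376 t 34.175 q7 84.0
```

```bash
python3 -m crank '[{"x":0,"y":0.007,"z":0,"turn":0},{"x":0,"y":0.02,"z":0,"turn":0},{"x":0.001,"y":0.038,"z":0,"turn":0},{"x":0.002,"y":0.06,"z":0,"turn":0},{"x":0.003,"y":0.085,"z":0,"turn":0},{"x":0.004,"y":0.11,"z":0,"turn":0},{"x":0.005,"y":0.135,"z":0,"turn":0},{"x":0.006,"y":0.16,"z":0,"turn":0},{"x":0.007,"y":0.185,"z":0,"turn":0},{"x":0.008,"y":0.21,"z":0,"turn":0},{"x":0.009,"y":0.235,"z":0,"turn":-0.005},{"x":0.01,"y":0.26,"z":0,"turn":-0.01}]';  python3 -m crank '[{"x":0.001,"y":0.025,"z":0,"turn":-0.002},{"x":0.002,"y":0.05,"z":0,"turn":-0.004},{"x":0.003,"y":0.075,"z":0,"turn":-0.006},{"x":0.004,"y":0.095,"z":0,"turn":-0.006},{"x":0.004,"y":0.108,"z":0,"turn":-0.006},{"x":0.004,"y":0.116,"z":0,"turn":-0.006},{"x":0.004,"y":0.116,"z":0,"turn":-0.006},{"x":0.004,"y":0.116,"z":0,"turn":-0.006},{"x":0.004,"y":0.116,"z":0,"turn":-0.006}]'; python3 -c "
from h import *
go(.6308,.1955,.165,174.7)"
```

```text
time_s: 35.67
tool_pos: [0.6226, 0.0824, 0.2037]
tool_rot: [180.0, 0.0, 174.4]
force: [0.1, 0.5, -5.9]
grip_width: 0.0117
grasp_force: 60.0
time_s: 36.8
tool_pos: [0.6308, 0.1942, 0.2034]
tool_rot: [-180.0, 0.0, 174.6]
force: [0.1, 0.6, -6.3]
grip_width: 0.0112
grasp_force: 60.0
x 0.0002 y 0.0013 z 0.0384 turn -0.002 dist 0.038 t 36.8 q7 49.0
```

```bash
python3 -m crank '[{"x":0,"y":0.001,"z":0.01,"turn":-0.002},{"x":0,"y":0.001,"z":0.022,"turn":-0.002},{"x":0,"y":0.001,"z":0.033,"turn":-0.002},{"x":0,"y":0.001,"z":0.038,"turn":-0.002},{"x":0,"y":0.001,"z":0.038,"turn":-0.002},{"x":0,"y":0.001,"z":0.038,"turn":-0.002},{"x":0,"y":0.001,"z":0.038,"turn":-0.002}]'; python3 - <<'E'
from h import *
o=env.get_obs(); print(o['tool_pos'],o['tool_rot'])
t=imaging.read_camera('top'); s=imaging.read_camera('side')
cv2.imwrite('pics/t5.png',cv2.resize(t[110:220,155:295,::-1],None,fx=5,fy=5,interpolation=cv2.INTER_CUBIC))
cv2.imwrite('pics/s5.png',cv2.resize(s[190:330,150:300,::-1],None,fx=4.2,fy=4.2,interpolation=cv2.INTER_CUBIC))
E
```

```text
time_s: 37.67
tool_pos: [0.6309, 0.1966, 0.1661]
tool_rot: [180.0, 0.0, 174.8]
force: [-0.8, -0.2, -6.5]
grip_width: 0.0116
grasp_force: 60.0
[0.63093303 0.19655407 0.16607654] [1.79985847e+02 4.85294420e-02 1.74796144e+02]
```

View pics/t5.png

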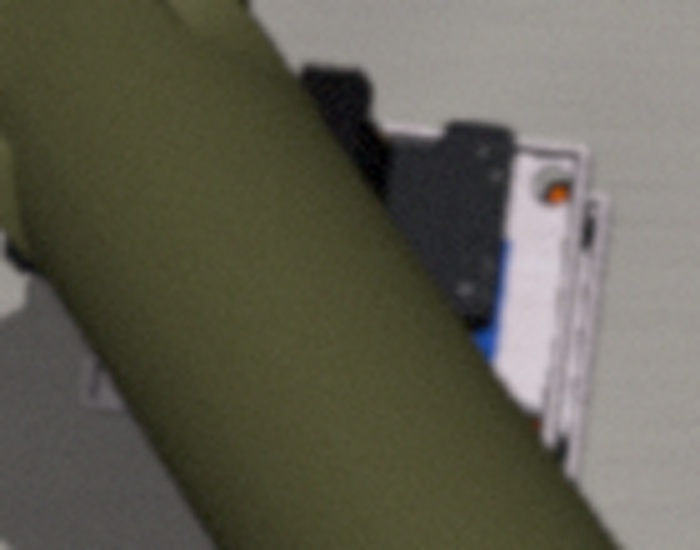

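View pics/s5.png

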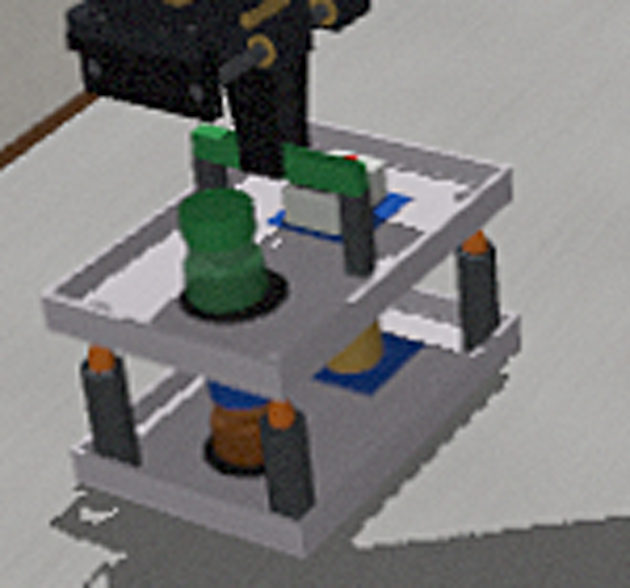

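```bash
python3 - <<'E'
from h import *
f=lambda p,z:plane('top',np.array([p])/5+[155,110],z)[0,:2]
print('hole',f((551,187),.098),'pin',f((560,194),.077), plane('top',[(266.7,149.6)],.074))
# predicted hole from tool: tray offset (-.0007,-.0008)
E
```

```text
hole [0.67492147 0.10238618] pin [0.67677487 0.10059009] [[0.67560814 0.10155337 0.074     ]]
```

```bash
python3 -m crank '[{"x":-0.0009,"y":-0.0011,"z":0.003,"turn":0},{"x":-0.0009,"y":-0.0011,"z":0.006,"turn":0},{"x":-0.0009,"y":-0.0011,"z":0.009,"turn":0},{"x":-0.0009,"y":-0.0011,"z":0.012,"turn":0},{"x":-0.0009,"y":-0.0011,"z":0.015,"turn":0},{"x":-0.0009,"y":-0.0011,"z":0.015,"turn":0}]'; python3 -m crank '[{"x":0,"y":0,"z":0.002,"turn":0},{"x":0,"y":0,"z":0.004,"turn":0},{"x":0,"y":0,"z":0.006,"turn":0},{"x":0,"y":0,"z":0.006,"turn":0}]'
```

```text
time_s: 38.52
tool_pos: [0.6313, 0.1951, 0.1501]
tool_rot: [-180.0, -0.0, 174.8]
force: [-0.5, 0.0, -6.2]
grip_width: 0.0114
grasp_force: 60.0
time_s: 39.02
tool_pos: [0.6314, 0.1951, 0.1443]
tool_rot: [-180.0, -0.0, 174.8]
force: [0.3, -0.1, -6.5]
grip_width: 0.0112
grasp_force: 60.0
```

No contact yet with underside ~70 mm, so the pins are well into the holes. Going on down.

```bash
python3 -m crank '[{"x":0,"y":0,"z":0.001,"turn":0},{"x":0,"y":0,"z":0.002,"turn":0},{"x":0,"y":0,"z":0.003,"turn":0},{"x":0,"y":0,"z":0.0038,"turn":0},{"x":0,"y":0,"z":0.0038,"turn":0},{"x":0,"y":0,"z":0.0038,"turn":0}]'; python3 -m crank '[{"x":0,"y":0,"z":0.0005,"turn":0},{"x":0,"y":0,"z":0.001,"turn":0},{"x":0,"y":0,"z":0.001,"turn":0}]'
```

```text
time_s: 39.78
tool_pos: [0.6315, 0.1952, 0.1408]
tool_rot: [-180.0, 0.0, 174.8]
force: [0.5, 0.4, -5.9]
grip_width: 0.0115
grasp_force: 60.0
time_s: 40.15
tool_pos: [0.6315, 0.1952, 0.1403]
tool_rot: [-180.0, 0.0, 174.8]
force: [-1.2, -1.1, -2.5]
grip_width: 0.0112
grasp_force: 60.0
```

```bash
python3 -m crank '[{"x":0,"y":0,"z":0.0005,"turn":0},{"x":0,"y":0,"z":0.0008,"turn":0},{"x":0,"y":0,"z":0.0008,"turn":0}]'; python3 -m crank '[{"x":0,"y":0,"z":0,"turn":0},{"x":0,"y":0,"z":0,"turn":0},{"x":0,"y":0,"z":0,"turn":0},{"x":0,"y":0,"z":-0.015,"turn":0},{"x":0,"y":0,"z":-0.04,"turn":0},{"x":0,"y":0,"z":-0.09,"turn":0},{"x":0.05,"y":-0.02,"z":-0.09,"turn":0},{"x":0.1,"y":-0.06,"z":-0.09,"turn":0},{"x":0.12,"y":-0.12,"z":-0.09,"turn":0},{"x":0.12,"y":-0.18,"z":-0.09,"turn":0},{"x":0.12,"y":-0.24,"z":-0.09,"turn":0},{"x":0.12,"y":-0.26,"z":-0.09,"turn":0}]' 0.02; python3 -m crank '[{"x":0,"y":-0.06,"z":0,"turn":0},{"x":0,"y":-0.12,"z":0,"turn":0},{"x":0,"y":-0.12,"z":0,"turn":0},{"x":0,"y":-0.12,"z":0,"turn":0}]';python3 - <<'E'
from h import *
t=imaging.read_camera('top'); s=imaging.read_camera('side')
a=cv2.resize(t[110:230,150:300,::-1],(390,312),interpolation=cv2.INTER_CUBIC); b=cv2.resize(s[170:330,140:340,::-1],(390,312),interpolation=cv2.INTER_CUBIC)
cv2.imwrite('pics/e1.png',np.hstack([a,b]))
cv2.imwrite('pics/e2.png',s[:,:,::-1])
E
```

```text
time_s: 40.52
tool_pos: [0.6315, 0.1952, 0.1402]
tool_rot: [-180.0, 0.0, 174.8]
force: [-4.2, -2.5, 5.2]
grip_width: 0.0116
grasp_force: 60.0
time_s: 42.02
tool_pos: [0.488, -0.0574, 0.23]
tool_rot: [-179.8, 0.1, 174.4]
force: [0.0, 0.8, 0.2]
grip_width: 0.0199
grasp_force: 0.0
time_s: 42.52
tool_pos: [0.478, -0.1714, 0.2296]
tool_rot: [180.0, 0.1, 174.8]
force: [0.7, 0.6, -0.3]
grip_width: 0.0199
grasp_force: 0.0
```

View pics/e1.png

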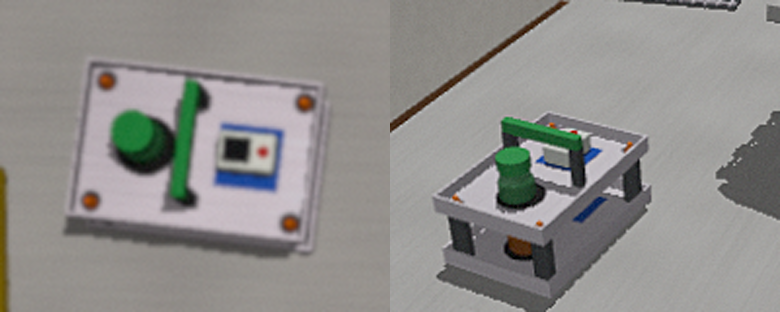

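View pics/e2.png

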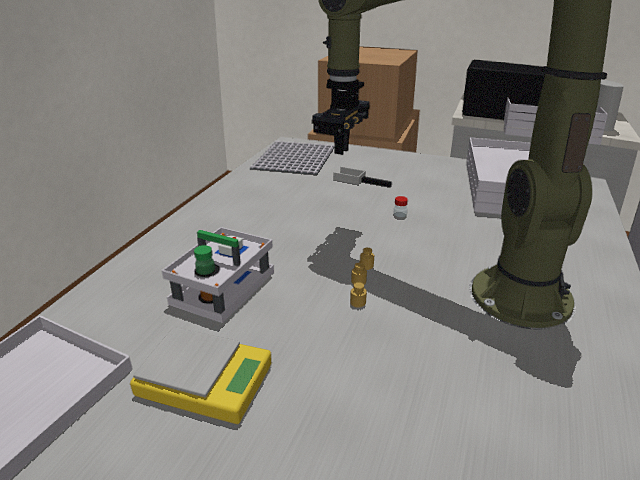

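```bash
python3 -c "
from cell import env
print(env.sign_off())"
```

```text
the job is handed in; nothing more can be done
None
```

Both kits are loaded and the handle tray is stacked on the post tray with all four orange pins up through its holes; everything is released, and I handed the job in at about 43 s.

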